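# Lay out a regulator second stage for rebuilding

## Task

Lay the regulator parts out of the drawer onto the rubber mat for rebuilding: stand the chrome body diaphragm-up in the middle of the round cork pad with the black cover centred on top of it, lay the green lever flat in the middle of the square cork pad, and stand the short stout bronze fitting on the mat midway between the two pads. Stand the long bronze fitting on the bare mat directly behind the square pad (on the side away from the robot), in line with the pad's middle and about 2 cm clear of its edge. Everything should end upright and at rest; leave the grease jar where it is.

Things in the scene. Friction and masses are not known exactly. Their poses are not given: they have to be found in the camera images.
- stage_body_center (a point): Regulator second-stage housing (the chrome body), a dented chrome can, diameter 60 mm, 34 mm high, standing with its flat top (dark rubber diaphragm with a small metal disc) upward. Two short stubs of 15 and 18 mm diameter stick out of its sides along its +y and -y, centred 18 mm above its underside, 90 mm from end to end; grasp it across its x axis, 60 mm wide, clear of the stubs. The point is its centre, 17 mm above its underside; z up. About 0.16 kg.
- cover_center (a point): Black bakelite front cover: round disc, diameter 56 mm, side wall 17 mm high, 20 mm to its flat top, with a raised 26 mm boss 3 mm high in the middle. The point is on its axis 11 mm above its underside; z up. About 50 g.
- short_fitting_center (a point): Short, stout bronze orifice fitting standing upright: 32 mm diameter for its lower 16 mm, then a 24 mm neck, 26 mm high in all. The point is its centre, 13 mm above its underside; z up. About 60 g.
- long_fitting_center (a point): Long, slim bronze orifice fitting standing upright: 20 mm diameter with dark thread rings, a 24 mm foot flange in the lowest 8 mm, 46 mm high. The point is its centre, 23 mm above its underside; z up. About 70 g.
- lever_center (a point): Green plastic venturi lever lying flat: 52 mm long along its x axis, 12 mm high, 14 mm wide, with a round 18 mm pivot eye at its +x end. The point is the middle of its length, 6 mm above its underside; z up. About 20 g.
- mat: Black rubber service mat, 290 mm wide (y) and 200 mm deep (x), 4 mm thick, fixed to the bench, left or right of the robot's centre line. Origin on its underside, exactly midway between the centres of the two cork pads; the mat reaches 65 mm to the near side (-x) and 135 mm to the far side (+x) of it; the mat's +x points away from the robot, +y to the robot's left.
- pad_round: Round cork pad, diameter 76 mm, 6 mm thick, fixed on the mat, 85 mm to the left or right of the mat's origin. Origin at the centre of its underside, which lies 4 mm above the bench; axes parallel to the mat's.
- pad_square: Square cork pad, 72 mm by 72 mm, 6 mm thick, fixed on the mat on the other side, 85 mm from the mat's origin. Origin at the centre of its underside, which lies 4 mm above the bench; axes parallel to the mat's, so +x is its far side, away from the robot.
- drawer: Shallow wooden drawer with a brass pull, standing half open out of a low bench-top unit, fixed; all five loose parts start in it, in five of six places of a 3 by 2 grid about 110 mm apart. Open part inside 334 mm wide (y) and 248 mm long (x). Origin at bench height under the middle of the open part; its floor is 12 mm above the bench; side walls rise to 30 mm, the front (-x) wall to 36 mm and the unit at the +x end to 66 mm above the bench.
- grease_jar: Amber jar, 48 mm in diameter and 50 mm high, standing on the bench just beyond the far edge of the mat. Origin at the centre of its underside. It stays where it is.
There are look-alikes about, which are no part of the job. Leave any pink or yellow look-alike of the part that bears long_fitting_center alone.

How it is judged:
By the outcome, as a careful person would: the job done as asked, in the order asked, and still so for the second after the job is handed in, with the robot touching nothing.
It also fails if it takes over 122 s, if anything falls off the work surface, if the arm or the gripper's body presses on something with over 40 N, if the wrist force passes 120 N, or if a joint passes its speed limit or range.

## Robot

A 6-joint arm with a two-finger parallel gripper is mounted at the origin on the work surface. World frame = base frame: x ahead of the robot, y to its left, z up, the work surface at z = 0. Lengths are in m, angles in rad, forces in N, time in s.
With the tool pointing down it reaches from about 0.375 to 0.9 m from the base axis. Payload 3.1 kg.
Tool frame: the origin (TCP) lies midway between the tips of the shut fingers; the grasp point (between the pads) lies grip_point_offset behind it (grip_point_offset is the distance from the TCP to the grasp point, in m); y points along the fingers, z is the direction in which the jaws open and shut, and the axes are right-handed (so a half turn about y gives the same grasp; the last joint's range is limited). The gripper opens to 87 mm and grips with 3 to 60 N. Pads are 19 mm wide; open, the fingers measure 117 mm over their backs; the gripper's body (75 mm by 190 mm) begins 51 mm behind the grasp point.
Start: joints at [1.099, 0.527, 1.433, -0, 1.181, -0.178], TCP at [0.181, 0.598, 0.223] pointing down, gripper open.
Joint ranges: [-3.08, 3.08], [-0.75, 2.2], [0.22, 2.44], [-1.43, 4.57], [0, 2.65], [-2.85, 2.85]. Speed limits (rad/s): [2.79, 2.79, 3.14, 3.14, 3.14, 3.14].

## Interface

Orientations are given as a unit quaternion [x, y, z, w].
In Python, from rig import * gives the robot as it stands.
- The arm moves only by the tool jog_arm, never from a script. Its argument "increments" is a list that holds one entry, the list of rows, each a list of 7 numbers: the turn, a rotation vector about the world's x, y, z in degrees, then the shift along the world's x, y, z in m, then the closure, from -1 (fully open) to 1 (shut), so that 0 is half open. In form: [[[rx, ry, rz, x, y, z, jaw], ...]]. A call has 1 to 8 rows; each row is the pose to reach, as a shift and turn from the pose measured when the call began; what a row does not reach only later rows make up. A row lasts 1/10 s, in which the tool goes at most 50 mm and 8.59 degrees, less where a joint would pass 70% of its speed; a pose out of reach is approached as far as the arm can. A call with a gripper value outside its range is refused whole. The fingers move at their own pace and stop on an object; "squeeze" is the grip in N (left out, the last holds). Time passes only in rows, so rows that repeat a pose let the fingers close. It gives the time, the measured TCP pose, the force and the opening at its end, in the units of the state.
- get_obs(): the state, without advancing time (a new reading comes with each control period).
- camera(name): name is "scene" or "top"; returns the picture (480x640x3 uint8, red, green, blue); there is no depth.
- camera_info(name): a dict with "K" (3x3 intrinsics, pixels), "R" (3x3) and "t" (3): a world point X has camera coordinates R X + t. Camera axes: x right, y down, z forward; pixel columns grow to the right and rows downward; lengths in m; the calibration is good to about 2 mm. A picture is of the moment at which its call begins. camera_info takes no time and is no camera call.
- hand_in(): hands the job in, once; it reports no verdict.
The state is a dict: "time": time; "q": joint angles; "joint_velocities": joint speeds; "joint_torque": joint torques, N m; "position": TCP position; "tool_rot": TCP orientation; "ft_force": force on the tool from outside, world axes, zero at the start; "moment": the same for the moment, N m; "grip_width": finger opening in m.
Only numpy, scipy, OpenCV 4.12 (cv2) and the standard library are available. Lean on these libraries where they do the work, as an engineer would, in place of code of your own. Each camera call takes 0.05 s, during which the arm holds its last target.

## Working session

There is one attempt and no reset: what is moved stays moved. The work goes in short steps, Python scripts to look and compute and a tool call to move; the robot and the scene stay as the last step left them, time stands still between calls to the robot, and variables do not carry over. Pictures are saved under pics/ and viewed, and the job is handed in when it is done.

Besides the shell and the picture viewer there is one more tool, called in YAML: its name, and indented under it one key for each argument. jog_arm: Moves the arm, as the interface text tells. Its arguments: {"type":"object","properties":{"increments":{"type":"array","items":{"type":"array","items":{"type":"array","items":{"type":"number"}}}},"squeeze":{"type":"number"}},"required":["increments"]}

```bash
ls; mkdir -p pics; python3 - <<'E'
from rig import *
import cv2
print(get_obs())
for n in("scene","top"):
    im=camera(n); cv2.imwrite(f"pics/{n}0.png",im[:,:,::-1]); i=camera_info(n); print(n,i)
E
```

```text
pics
{'time': 0.0, 'q': array([ 1.09851345e+00,  5.28465988e-01,  1.43388985e+00,  2.95471205e-07,
        1.18142541e+00, -1.78518854e-01]), 'joint_velocities': array([ 0.00059599,  0.00062553,  0.00044784,  0.00067339, -0.00015389,
        0.00167807]), 'joint_torque': array([ 5.57925614e-04, -4.40046215e+01, -1.76591635e+01,  6.32040622e-02,
        5.83406165e-02, -1.63617860e-04]), 'position': array([0.18061607, 0.59756489, 0.22157573]), 'tool_rot': array([ 0.70022553, -0.10373565,  0.10324073, -0.69875924]), 'ft_force': array([-0.41680559,  0.09117604, -0.21222227]), 'moment': array([ 0.02301605, -0.0367268 ,  0.016155  ]), 'grip_width': 0.08711649152130711}
scene {'K': array([[475.33658104,   0.        , 320.34020805],
       [  0.        , 475.33658104, 236.45384737],
       [  0.        ,   0.        ,   1.        ]]), 'R': array([[-0.34764482,  0.93744786, -0.01829149],
       [ 0.68314518,  0.23988014, -0.68976096],
       [-0.64222717, -0.25228757, -0.72380608]]), 't': array([ 0.13502714, -0.33645633,  1.29131943])}
top {'K': array([[453.49362592,   0.        , 322.50455115],
       [  0.        , 453.49362592, 240.92042539],
       [  0.        ,   0.        ,   1.        ]]), 'R': array([[ 0.01922163, -0.99921712,  0.03457856],
       [-0.9897877 , -0.0239034 , -0.14053092],
       [ 0.14124744, -0.0315242 , -0.98947228]]), 't': array([0.02935178, 0.53717523, 0.81798182])}
```

View pics/scene0.png

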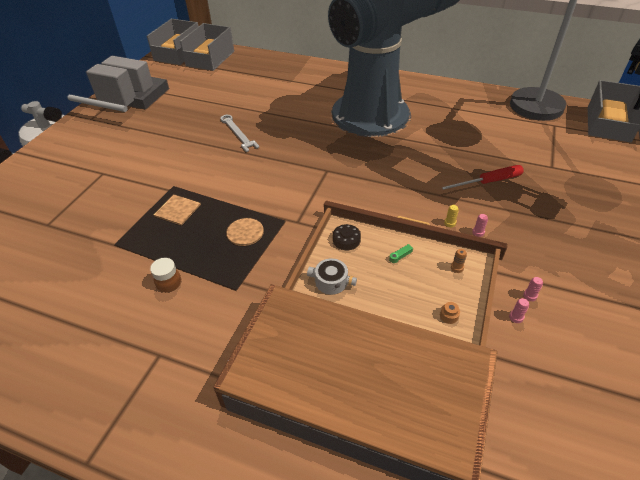

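View pics/top0.png

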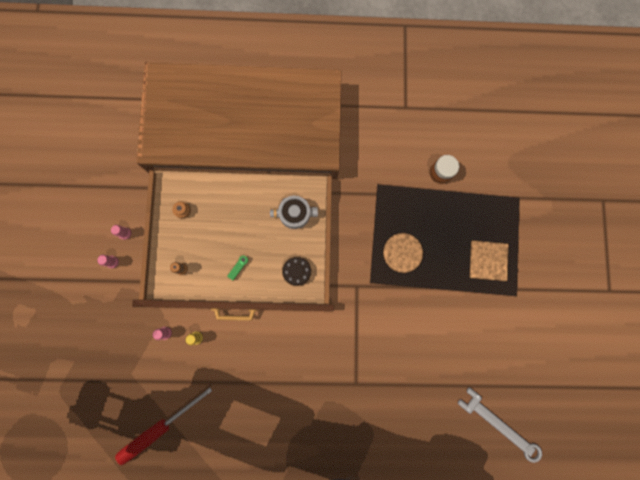

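The top view shows everything, with no occlusion. Candidates for the long fitting:
- bronze, in the drawer: top (178,267), scene (459,261)
- pink: top (121,231), (107,261), (162,334)
- yellow: top (193,339)

By the description it is the bronze one in the drawer. The short, stout fitting is at top (181,209). Next I'll check this in close crops.

```bash
cat > h.py <<'E'
import numpy as np,cv2
from rig import *
def ray(n,p):
    i=camera_info(n);K,R,t=map(np.asarray,(i["K"],i["R"],i["t"]))
    return -R.T@t, R.T@np.linalg.inv(K)@np.array([p[0],p[1],1.])
def onz(n,p,z):
    c,d=ray(n,p); return c+d*(z-c[2])/d[2]
def tri(p,q):
    c1,d1=ray("scene",p);c2,d2=ray("top",q)
    s=np.linalg.lstsq(np.stack([d1,-d2],1),c2-c1,rcond=None)[0]
    a,b=c1+s[0]*d1,c2+s[1]*d2
    return (a+b)/2,np.linalg.norm(a-b)
def proj(n,X):
    i=camera_info(n);v=np.asarray(i["K"])@(np.asarray(i["R"])@np.asarray(X)+np.asarray(i["t"]));return v[:2]/v[2]
def crop(src,x0,y0,w,h,f,out):
    im=cv2.imread(src) if isinstance(src,str) else src
    cv2.imwrite(out,cv2.resize(im[y0:y0+h,x0:x0+w],None,fx=f,fy=f,interpolation=cv2.INTER_CUBIC))
E
python3 - <<'E'
from h import *
crop("pics/top0.png",135,160,210,150,3.8,"pics/t1.png")
crop("pics/scene0.png",290,190,220,150,3.6,"pics/s1.png")
im=cv2.imread("pics/top0.png")
hsv=cv2.cvtColor(im,cv2.COLOR_BGR2HSV)
print(ray("top",(0,0))[0],ray("scene",(0,0))[0])
for p in [(95,95),(181,209),(178,267),(237,267),(296,271),(294,211),(403,253),(489,261)]:print(p,hsv[p[1],p[0]])
# pads: cork inside the mat
m=np.zeros(im.shape[:2],np.uint8); m[190:290,375:518]=1
c=((hsv[:,:,2]>90)&(m>0)).astype(np.uint8)
n,l,s,ce=cv2.connectedComponentsWithStats(c)
for k in range(1,n):
    if s[k,4]>200:
        ct=cv2.findContours((l==k).astype(np.uint8),0,2)[0][0]
        print(s[k],ce[k],onz("top",ce[k],.010),cv2.minAreaRect(ct))
E
```

```text
[0.4155874  0.06795534 0.88384512] [1.10611043 0.27991214 0.70506026]
(95, 95) [ 12 136 144]
(181, 209) [ 12 135 145]
(178, 267) [ 13 157 167]
(237, 267) [ 61 119 152]
(296, 271) [11 91 59]
(294, 211) [ 13  22 163]
(403, 253) [ 14 128 170]
(489, 261) [ 14 132 190]
[444 190  74   7 298] [490.94630872 192.00671141] [ 0.64747936 -0.29566838  0.01      ] ((480.5, 193.0), (6.0, 73.0), 90.0)
[ 383  233   40   40 1253] [402.57621708 252.49401437] [ 0.52128694 -0.11670496  0.01      ] ((402.5, 252.5), (39.0, 39.0), 90.0)
[ 470  240   39   41 1429] [488.70048985 260.46326102] [ 0.50950875 -0.28656524  0.01      ] ((488.71368408203125, 260.1629333496094), (37.7315788269043, 39.38702392578125), 1.7899105548858643)
```

View pics/t1.png

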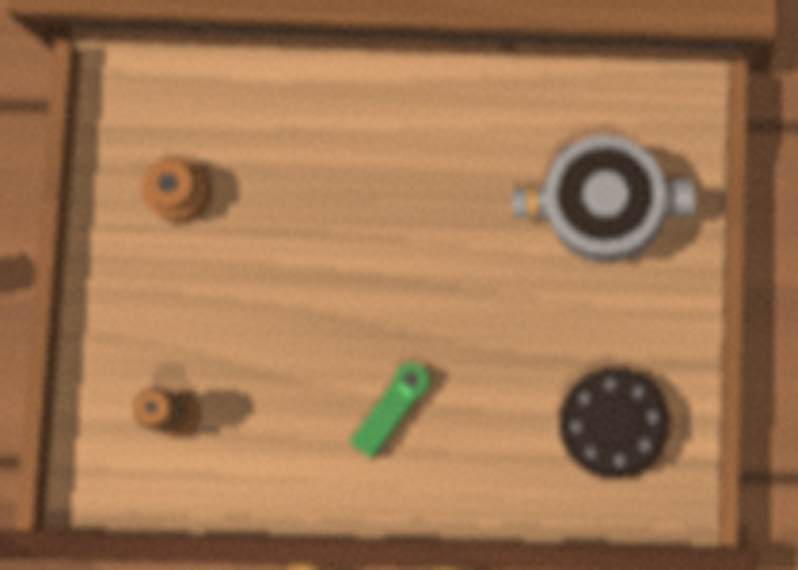

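View pics/s1.png

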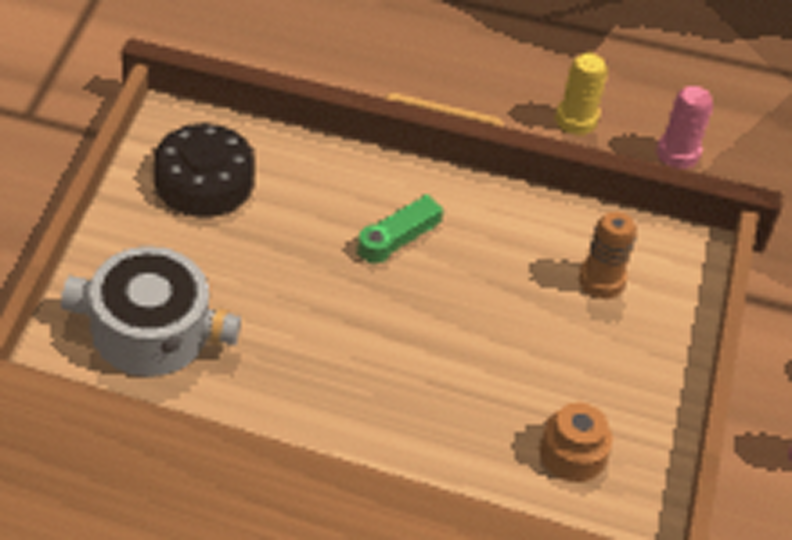

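```bash
python3 - <<'E'
from h import *
import rig
print([a for a in dir(rig) if a[0]!='_'], getattr(rig,'grip_point_offset',None))
from scipy.spatial.transform import Rotation as Ro
print(Ro.from_quat(get_obs()["tool_rot"]).as_matrix().round(3))
T=lambda u,v:((u+.5)/3.8-.5+135,(v+.5)/3.8-.5+160)
S=lambda u,v:((u+.5)/3.6-.5+290,(v+.5)/3.6-.5+190)
F=dict(body=((150,289),(606,194)),cover=((204,155),(615,415)),short=((582,422),(168,182)),long=((618,222),(152,407)),
 leye=((376,236),(411,378)),ltail=((430,200),(363,442)),stubR=((72,295),(688,196)),stubL=((234,331),(520,203)))
H=dict(body=.046,cover=.034,short=.038,long=.058,leye=.024,ltail=.024,stubR=.035,stubL=.035)
for k,(s,t) in F.items():
    X,e=tri(S(*s),T(*t)); print(k,X.round(4),round(e,4),"top@h",onz("top",T(*t),H[k])[:2].round(4),"sc@h",onz("scene",S(*s),H[k])[:2].round(4))
# mat edges & pads, top and scene
im={n:cv2.imread(f"pics/{n}0.png") for n in("top","scene")}
for n in im:
    hsv=cv2.cvtColor(im[n],cv2.COLOR_BGR2HSV)
    d=(hsv[:,:,2]<50).astype(np.uint8)
    x0,y0,x1,y1=(360,175,530,305) if n=="top" else (110,180,295,295)
    w=np.zeros_like(d);w[y0:y1,x0:x1]=1
    cs=cv2.findContours(d*w,cv2.RETR_CCOMP,cv2.CHAIN_APPROX_NONE)
    for c,h in zip(cs[0],cs[1][0]):
        if cv2.contourArea(c)<300: continue
        z=.004 if h[3]<0 else .010
        P=np.array([onz(n,p[0],z)[:2] for p in c],np.float32)
        mo=cv2.moments(P.reshape(-1,1,2)*1000)
        print(n,z,"area",cv2.contourArea(P)*1e6,"cen",mo['m10']/mo['m00'],mo['m01']/mo['m00'],cv2.minAreaRect(P*1000))
E
```

```text
['Unreachable', 'camera', 'camera_info', 'get_obs', 'grip_point_offset', 'hand_in'] 0.0187
[[ 0.957 -0.001  0.29 ]
 [-0.29  -0.002  0.957]
 [-0.    -1.    -0.002]]
body [0.5915 0.0965 0.0444] 0.0013 top@h [0.5913 0.0958] sc@h [0.5926 0.0976]
cover [0.4828 0.0894 0.0322] 0.0014 top@h [0.4829 0.0887] sc@h [0.4842 0.0906]
short [0.5937 0.3134 0.0364] 0.0001 top@h [0.5933 0.313 ] sc@h [0.5949 0.3132]
long [0.4801 0.3085 0.0558] 0.0002 top@h [0.48   0.3078] sc@h [0.4821 0.3085]
leye [0.5    0.1914 0.0222] 0.0006 top@h [0.4999 0.1909] sc@h [0.5015 0.1919]
ltail [0.4675 0.213  0.0248] 0.0001 top@h [0.4676 0.2131] sc@h [0.4668 0.2128]
stubR [0.5951 0.0555 0.0272] 0.0012 top@h [0.5937 0.055 ] sc@h [0.6009 0.0587]
stubL [0.5894 0.1403 0.0267] 0.0014 top@h [0.5879 0.139 ] sc@h [0.5955 0.1427]
top 0.004 area 44506.38756777892 cen 560.3924318676751 -191.89676746407056 ((550.5645141601562, -204.33291625976562), (284.7171936035156, 194.13180541992188), 86.01006317138672)
top 0.01 area 5619.214494035574 cen 521.3669784808493 -116.50608149878452 ((521.1978149414062, -116.81792449951172), (84.8923568725586, 85.32951354980469), 54.026737213134766)
scene 0.004 area 16673.015260303626 cen 592.3115814876775 -170.46185231624307 ((587.7276611328125, -179.9104766845703), (233.37417602539062, 133.49090576171875), 67.2435073852539)
```

jog_arm:
  increments:
    - [[0,0,-69,0.411,-0.502,-0.04,-1],[0,0,-69,0.411,-0.502,-0.04,-1],[0,0,-69,0.411,-0.502,-0.04,-1],[0,0,-69,0.411,-0.502,-0.04,-1],[0,0,-69,0.411,-0.502,-0.04,-1],[0,0,-69,0.411,-0.502,-0.04,-1],[0,0,-69,0.411,-0.502,-0.04,-1],[0,0,-69,0.411,-0.502,-0.04,-1]]
  squeeze: 15

```text
time: 0.9
position: [0.4343, 0.2873, 0.1971]
tool_rot: [0.518, -0.483, 0.481, -0.517]
ft_force: [0.6, 0.3, -0.2]
grip_width: 0.0871
```

```bash
cat >> h.py <<'E'
from scipy.spatial.transform import Rotation as Ro
def go(x,y,z,ang):
    o=get_obs();M=Ro.from_quat(o["tool_rot"]).as_matrix()
    a=np.degrees(np.arctan2(M[1,2],M[0,2]))
    d=(ang-a+90)%180-90
    tl=np.cross(M[:,1],[0,0,-1])
    print("rz",round(d,1),"tilt",np.degrees(tl).round(2),"shift",(np.array([x,y,z])-o["position"]).round(4),"jaw",round(a,1),"t",round(o["time"],2),"q",o["q"].round(2),"w",round(o["grip_width"],4))
E
python3 -c "
from h import *
go(.5915,.0965,.08,3.9)
print(onz('top',(447,165),.05))"
```

```text
rz -0.2 tilt [-0.01 -0.14 -0.  ] shift [ 0.1572 -0.1908 -0.1171] jaw 4.1 t 0.9 q [0.37 0.42 1.72 0.   1.   0.3 ] w 0.0871
[ 0.68778991 -0.19518546  0.05      ]
```

jog_arm:
  increments:
    - [[0,0,0,0.157,-0.191,-0.06,-1],[0,0,0,0.157,-0.191,-0.06,-1],[0,0,0,0.157,-0.191,-0.06,-1],[0,0,0,0.157,-0.191,-0.06,-1],[0,0,0,0.157,-0.191,-0.06,-1],[0,0,0,0.157,-0.191,-0.08,-1],[0,0,0,0.157,-0.191,-0.1,-1],[0,0,0,0.157,-0.191,-0.1,-1]]

```text
time: 1.7
position: [0.5889, 0.0955, 0.0939]
tool_rot: [0.519, -0.485, 0.48, -0.515]
ft_force: [-0.3, 0.1, -0.9]
grip_width: 0.0869
```

```bash
python3 - <<'E'
from h import *
go(.5915,.0965,.017,3.9)
for n in("top","scene"):
    im=camera(n)[:,:,::-1]; cv2.imwrite(f"pics/{n}1.png",im)
a=cv2.imread("pics/top1.png")[120:360,200:520];b=cv2.imread("pics/scene1.png")[150:390,200:520]
cv2.imwrite("pics/ab1.png",cv2.resize(np.vstack([a,b]),None,fx=1.25,fy=1.25))
E
```

```text
rz -0.1 tilt [-0.02 -0.56 -0.  ] shift [ 0.0026  0.001  -0.0769] jaw 4.0 t 1.7 q [-0.03  0.66  1.6   0.    0.89 -0.1 ] w 0.0869
```

View pics/ab1.png

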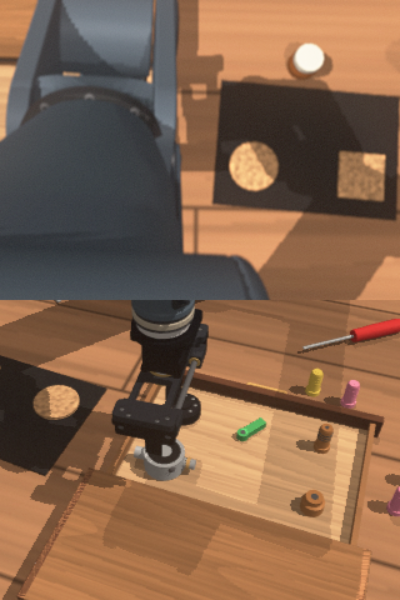

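Top is occluded by the arm. The scene view shows the gripper right over the chrome body, around (160,455) in the picture, so I'll descend.

jog_arm:
  increments:
    - [[0,0,0,0.003,0.001,-0.03,-1],[0,-0.3,0,0.003,0.001,-0.06,-1],[0,-0.3,0,0.003,0.001,-0.076,-1],[0,-0.3,0,0.003,0.001,-0.076,-1],[0,-0.3,0,0.003,0.001,-0.076,-1]]

```text
time: 2.3
position: [0.5944, 0.0977, 0.0216]
tool_rot: [-0.517, 0.481, -0.482, 0.518]
ft_force: [-0.7, -0.7, 0.9]
grip_width: 0.0873
```

jog_arm:
  increments:
    - [[0,0,0,0,0,0,0],[0,0,0,0,0,0,1],[0,0,0,0,0,0,1],[0,0,0,0,0,0,1],[0,0,0,0,0,0,1],[0,0,0,0,0,0,1]]
  squeeze: 20

```text
time: 2.9
position: [0.594, 0.0977, 0.0221]
tool_rot: [-0.517, 0.481, -0.482, 0.518]
ft_force: [-2.0, 0.1, 6.3]
grip_width: 0.0593
```

```bash
python3 -c "
from h import *
go(.5213,-.1168,.015,-4)"
```

```text
rz -8.1 tilt [-0.01  0.1   0.  ] shift [-0.0727 -0.2145 -0.0071] jaw 4.1 t 2.9 q [-0.02  0.78  1.63  0.    0.74 -0.09] w 0.0593
```

jog_arm:
  increments:
    - [[0,0,0,0,0,0.015,1],[0,0,0,0,0,0.04,1],[0,0,0,0,0,0.07,1],[0,0,0,0,0,0.09,1],[0,0,0,-0.01,-0.03,0.1,1],[0,0,-2,-0.02,-0.07,0.1,1],[0,0,-4,-0.035,-0.105,0.1,1],[0,0,-6,-0.05,-0.14,0.1,1]]

```text
time: 3.7
position: [0.5439, -0.0435, 0.1229]
tool_rot: [0.491, -0.507, 0.509, -0.492]
ft_force: [0.5, -0.4, -2.3]
grip_width: 0.0595
```

```bash
python3 -c "
from h import *
go(.5213,-.1168,.08,-4)"
```

```text
rz -2.0 tilt [0.03 0.19 0.  ] shift [-0.0226 -0.0733 -0.0429] jaw -2.0 t 3.7 q [-0.28  0.56  1.73  0.    0.85 -0.25] w 0.0595
```

jog_arm:
  increments:
    - [[0,0,-1,-0.008,-0.025,0,1],[0,0,-2,-0.016,-0.05,-0.01,1],[0,0,-2,-0.0226,-0.07,-0.025,1],[0,0,-2,-0.0226,-0.0723,-0.04,1],[0,0,-2,-0.0226,-0.0723,-0.055,1],[0,0,-2,-0.0226,-0.0723,-0.063,1],[0,0,-2,-0.0226,-0.0723,-0.063,1],[0,0,-2,-0.0226,-0.0723,-0.063,1]]

```text
time: 4.5
position: [0.5217, -0.1157, 0.0603]
tool_rot: [0.482, -0.516, 0.518, -0.483]
ft_force: [0.0, -0.4, -1.5]
grip_width: 0.0596
```

```bash
python3 - <<'E'
from h import *
go(.5213,-.1156,.020,-4)
for n in("top","scene"):
    im=camera(n)[:,:,::-1]; cv2.imwrite(f"pics/{n}2.png",im)
crop("pics/scene2.png",100,150,260,180,3,"pics/s2.png")
E
```

```text
rz -0.1 tilt [0.05 0.22 0.  ] shift [-0.0004  0.0001 -0.0403] jaw -3.9 t 4.5 q [-0.43  0.66  1.79  0.    0.69 -0.36] w 0.0596
```

View pics/s2.png

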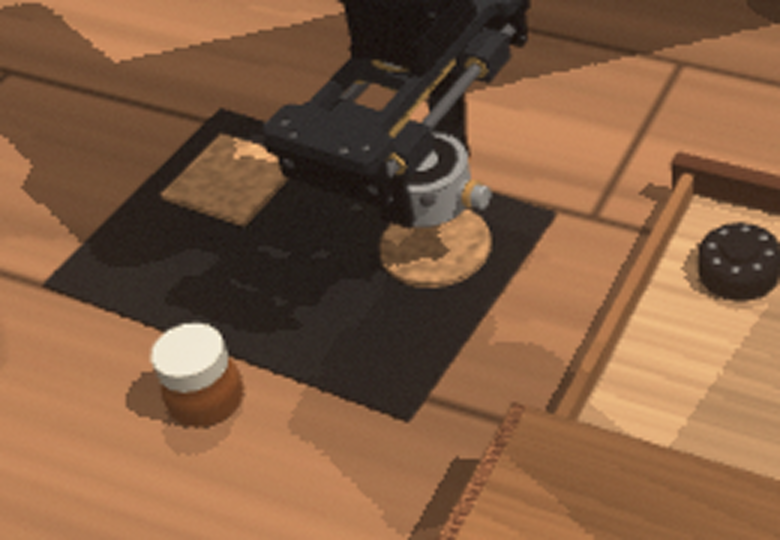

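The body is held level over the round pad (pad at about (435,245) in the crop). I'll lower it now.

jog_arm:
  increments:
    - [[0,0,0,0,0,-0.015,1],[0,0,0,0,0,-0.028,1],[0,0,0,0,0,-0.034,1],[0,0,0,0,0,-0.037,1],[0,0,0,0,0,-0.039,1],[0,0,0,0,0,-0.039,1]]

```text
time: 5.2
position: [0.522, -0.1158, 0.0216]
tool_rot: [0.482, -0.515, 0.518, -0.484]
ft_force: [0.8, 0.2, -1.9]
grip_width: 0.0594
```

jog_arm:
  increments:
    - [[0,0,0,0,0,-0.001,1],[0,0,0,0,0,-0.002,1],[0,0,0,0,0,-0.002,1]]

```text
time: 5.5
position: [0.5223, -0.116, 0.0202]
tool_rot: [0.482, -0.515, 0.519, -0.484]
ft_force: [-0.6, 0.1, 1.7]
grip_width: 0.0595
```

jog_arm:
  increments:
    - [[0,0,0,0,0,0,0.2],[0,0,0,0,0,0,-0.3],[0,0,0,0,0,0,-1],[0,0,0,0,0,0,-1],[0,0,0,0,0,0.03,-1],[0,0,0,0,0,0.07,-1],[0,0,0,0,0,0.1,-1],[0,0,0,0,0.03,0.12,-1]]

```text
time: 6.3
position: [0.5247, -0.0889, 0.1428]
tool_rot: [0.48, -0.514, 0.522, -0.483]
ft_force: [0.0, 0.6, 0.7]
grip_width: 0.0862
```

jog_arm:
  increments:
    - [[0,0,0,-0.02,0.05,0,-1],[0,0,0,-0.03,0.1,0,-1],[0,0,0,-0.04,0.14,0,-1],[0,0,0,-0.04,0.17,0,-1],[0,0,0,-0.04,0.17,0,-1],[0,0,0,-0.04,0.17,0,-1]]

```text
time: 6.9
position: [0.4848, 0.0814, 0.1429]
tool_rot: [0.48, -0.513, 0.521, -0.484]
ft_force: [0.0, 0.4, 0.2]
grip_width: 0.0867
```

```bash
python3 - <<'E'
from h import *
go(.4835,.0894,.08,0)
for n in("top","scene"):
    im=camera(n)[:,:,::-1]; cv2.imwrite(f"pics/{n}3.png",im)
a=cv2.resize(cv2.imread("pics/top3.png")[170:310,360:530],None,fx=4,fy=4,interpolation=2)
cv2.imwrite("pics/t3.png",a)
crop("pics/scene3.png",100,160,260,170,3,"pics/s3.png")
E
```

```text
rz 4.0 tilt [0.31 0.69 0.  ] shift [-0.0013  0.008  -0.0629] jaw -4.0 t 6.9 q [-0.06  0.47  1.85 -0.01  0.81  0.02] w 0.0867
```

View pics/t3.png

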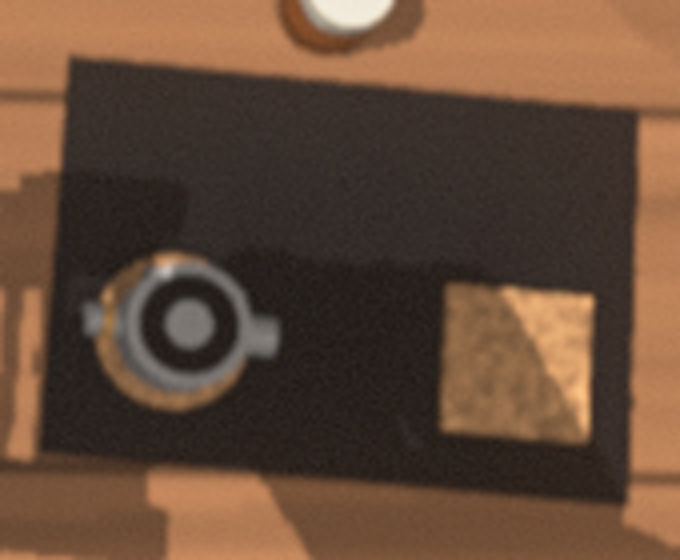

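View pics/s3.png

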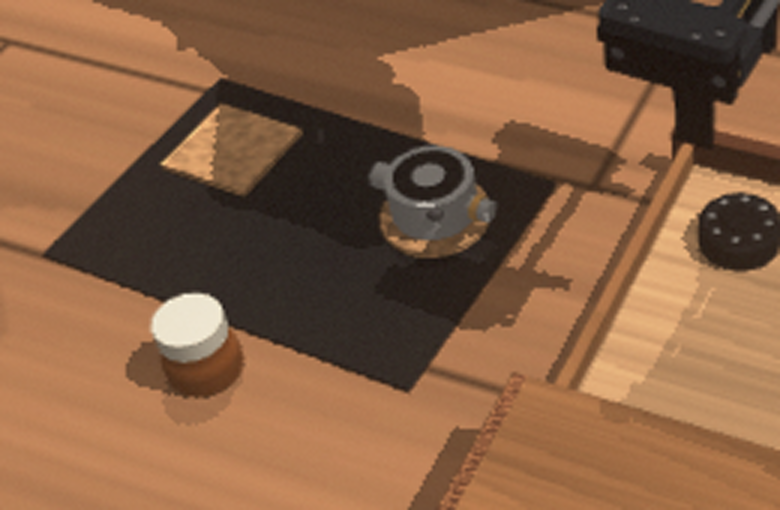

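```bash
python3 - <<'E'
from h import *
im=cv2.imread("pics/top3.png");g=cv2.cvtColor(im,cv2.COLOR_BGR2HSV)
# small disc centroid: low saturation bright within 8 px
def disc(im,c,r):
    x0,y0=int(c[0])-r,int(c[1])-r
    p=im[y0:y0+2*r+1,x0:x0+2*r+1].astype(float).mean(2);yy,xx=np.mgrid[-r:r+1,-r:r+1]
    w=np.clip(p-(p.min()+p.max())/2,0,None)*(xx**2+yy**2<=r*r)
    return (w*xx).sum()/w.sum()+int(c[0]),(w*yy).sum()/w.sum()+int(c[1])
t=disc(im,(407,251),9); s=disc(cv2.imread("pics/scene3.png"),(242,218),7)
print(t,s,onz("top",t,.044),tri(s,t))
t=disc(cv2.imread("pics/top0.png"),(294,211),9); print(t,onz("top",t,.046))
for n in("top","scene"):
    print([proj(n,(.5213,-.1168,z)).round(1) for z in(.01,.044)])
E
```

```text
(np.float64(406.86949111273435), np.float64(250.51740930119308)) (np.float64(242.36057515956276), np.float64(217.9603110556819)) [ 0.52110074 -0.11765791  0.044     ] (array([ 0.52123825, -0.117757  ,  0.04154136]), np.float64(0.0009236855843653544))
(np.float64(293.829061501337), np.float64(210.54777277766908)) [0.59157842 0.09632541 0.046     ]
[array([402.6, 252.5]), array([406.4, 250.4])]
[array([244.6, 229. ]), array([242.4, 217.2])]
```

```bash
python3 - <<'E'
from h import *
print("front inner",onz("top",(135+400/3.8,160+535/3.8),.012)[:2],onz("top",(135+400/3.8,160+535/3.8),.036)[:2],"right inner",onz("top",(135+722/3.8,160+420/3.8),.012)[:2])
im=cv2.imread("pics/top0.png")[...,::-1].astype(int)
g=((im[...,1]>im[...,0]+15)).astype(np.uint8)
g[:240]=0;g[290:]=0;g[:,:220]=0;g[:,260:]=0
c=max(cv2.findContours(g,0,1)[0],key=len)
P=np.array([onz("top",p[0],.021)[:2]*1000 for p in c],np.float32);print("lever",cv2.minAreaRect(P))
go(.484,.089,.05,0)
E
```

```text
front inner [0.42168372 0.19390529] [0.4215159  0.19043816] right inner [0.48259264 0.03426483]
lever ((484.3844299316406, 200.02484130859375), (16.458091735839844, 50.405799865722656), 57.866668701171875)
rz 4.2 tilt [0.3  0.68 0.  ] shift [-0.0011  0.0088 -0.0928] jaw -4.2 t 7.0 q [-0.06  0.47  1.85 -0.01  0.81  0.02] w 0.0868
```

jog_arm:
  increments:
    - [[0.3,0.7,4,-0.001,0.009,-0.03,-0.66],[0.3,0.7,4,-0.001,0.009,-0.06,-0.66],[0.3,0.7,4,-0.001,0.009,-0.09,-0.66],[0.3,0.7,4,-0.001,0.009,-0.1,-0.66],[0.3,0.7,4,-0.001,0.009,-0.1,-0.66]]

```text
time: 7.5
position: [0.4835, 0.0881, 0.0416]
tool_rot: [-0.5, 0.502, -0.5, 0.498]
ft_force: [-0.8, -0.1, -0.8]
grip_width: 0.0729
```

```bash
python3 - <<'E'
from h import *
go(.484,.089,.015,0)
im=camera("scene")[:,:,::-1]; cv2.imwrite(f"pics/scene4.png",im)
crop("pics/scene4.png",270,170,200,140,3.6,"pics/s4.png")
E
```

```text
rz 0.3 tilt [-0.02 -0.2  -0.  ] shift [ 0.0005  0.0009 -0.0266] jaw -0.3 t 7.5 q [-0.05  0.66  1.9   0.    0.58 -0.04] w 0.0729
```

View pics/s4.png

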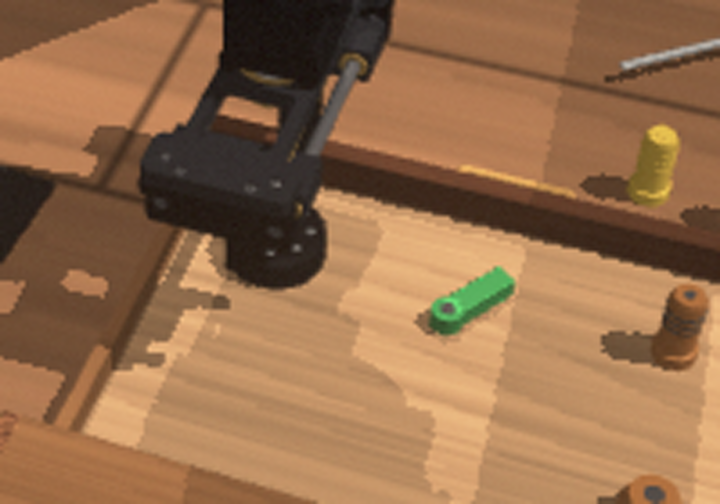

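jog_arm:
  increments:
    - [[0,-0.2,0,0.001,0.001,-0.012,-0.66],[0,-0.2,0,0.001,0.001,-0.022,-0.66],[0,-0.2,0,0.001,0.001,-0.027,-0.66],[0,-0.2,0,0.001,0.001,-0.027,-0.66],[0,-0.2,0,0.001,0.001,-0.027,-0.66]]

```text
time: 8.05
position: [0.4855, 0.0893, 0.016]
tool_rot: [0.498, -0.501, 0.502, -0.5]
ft_force: [0.8, -0.4, -0.5]
grip_width: 0.0722
```

jog_arm:
  increments:
    - [[0,0,0,0,0,0,-0.4],[0,0,0,0,0,0,-0.2],[0,0,0,0,0,0,1],[0,0,0,0,0,0,1],[0,0,0,0,0,0,1],[0,0,0,0,0,0,1]]
  squeeze: 15

```text
time: 8.65
position: [0.4853, 0.0894, 0.0162]
tool_rot: [0.498, -0.501, 0.502, -0.5]
ft_force: [-1.4, -0.1, 4.1]
grip_width: 0.0554
```

```bash
python3 -c "
from h import *
go(.5215,-.1165,.1,-4)"
```

```text
rz -3.7 tilt [-0.02  0.16  0.  ] shift [ 0.0362 -0.2059  0.0838] jaw -0.3 t 8.65 q [-0.05  0.71  1.91  0.    0.52 -0.04] w 0.0554
```

jog_arm:
  increments:
    - [[0,0,0,0,0,0.015,1],[0,0,0,0,0,0.04,1],[0,0,0,0,0,0.07,1],[0,0,-1,0.005,-0.03,0.1,1],[0,0,-2,0.012,-0.07,0.1,1],[0,0,-3,0.02,-0.11,0.1,1],[0,0,-4,0.026,-0.15,0.1,1],[0,0,-4,0.033,-0.18,0.1,1]]

```text
time: 9.45
position: [0.5187, -0.0931, 0.1162]
tool_rot: [0.48, -0.518, 0.52, -0.481]
ft_force: [-0.2, 0.4, -0.8]
grip_width: 0.0555
```

```bash
python3 -c "
from h import *
go(.5221,-.117,.07,-4)"
```

```text
rz 0.3 tilt [0.03 0.21 0.  ] shift [ 0.0034 -0.0239 -0.0462] jaw -4.3 t 9.45 q [-0.39  0.55  1.78  0.    0.81 -0.32] w 0.0555
```

jog_arm:
  increments:
    - [[0,0.1,0,0.002,-0.012,-0.005,1],[0,0.2,0,0.0034,-0.024,-0.012,1],[0,0.2,0,0.0034,-0.024,-0.025,1],[0,0.2,0,0.0034,-0.024,-0.04,1],[0,0.2,0,0.0034,-0.024,-0.05,1],[0,0.2,0,0.0034,-0.024,-0.054,1],[0,0.2,0,0.0034,-0.024,-0.054,1]]

```text
time: 10.15
position: [0.5214, -0.1159, 0.0612]
tool_rot: [-0.481, 0.519, -0.518, 0.481]
ft_force: [-0.7, -0.1, 0.1]
grip_width: 0.0553
```

```bash
python3 - <<'E'
from h import *
go(.5221,-.117,.048,-4)
im=camera("scene")[:,:,::-1]; cv2.imwrite(f"pics/scene5.png",im)
crop("pics/scene5.png",190,160,130,100,6,"pics/s5.png")
E
```

```text
rz 0.3 tilt [-0.04 -0.12 -0.  ] shift [ 0.0007 -0.0011 -0.0132] jaw -4.3 t 10.15 q [-0.43  0.66  1.79 -0.    0.7  -0.35] w 0.0553
```

View pics/s5.png

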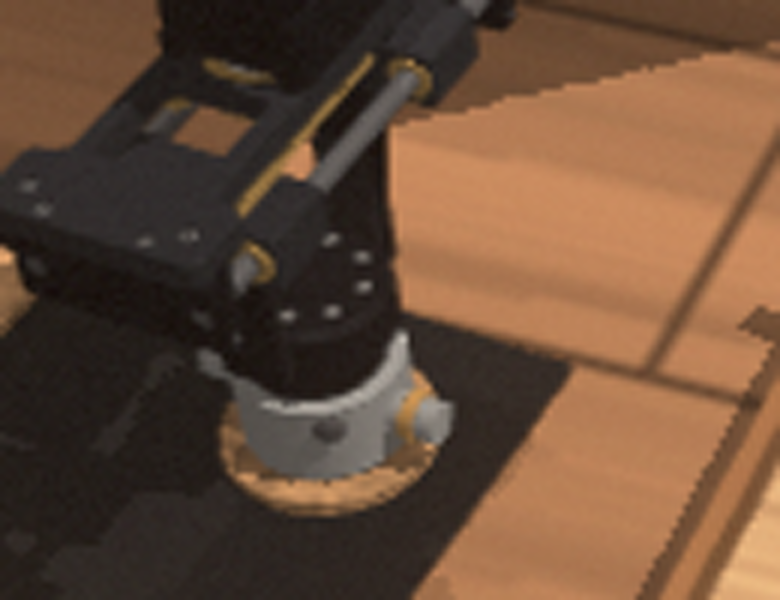

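The cover is level over the chrome body (around (330,350) in the crop). I'll lower it the last bit.

jog_arm:
  increments:
    - [[0,0,0,0.0007,-0.001,-0.005,1],[0,0,0,0.0007,-0.001,-0.009,1],[0,0,0,0.0007,-0.001,-0.012,1],[0,0,0,0.0007,-0.001,-0.013,1],[0,0,0,0.0007,-0.001,-0.0135,1]]

```text
time: 10.7
position: [0.5225, -0.1173, 0.0483]
tool_rot: [-0.481, 0.519, -0.518, 0.481]
ft_force: [-0.7, -0.0, 1.9]
grip_width: 0.0552
```

jog_arm:
  increments:
    - [[0,0,0,0,0,0,-0.2],[0,0,0,0,0,0,-0.6],[0,0,0,0,0,0,-1],[0,0,0,0,0,0,-1],[0,0,0,0,0,0.03,-1],[0,0,0,0,0,0.06,-1],[0,0,0,0,0.02,0.09,-1],[0,0,8,-0.01,0.06,0.1,-1]]

```text
time: 11.5
position: [0.5168, -0.0598, 0.1515]
tool_rot: [-0.515, 0.481, -0.487, 0.517]
ft_force: [1.8, 1.1, -0.7]
grip_width: 0.0867
```

jog_arm:
  increments:
    - [[0,0,8,-0.01,0.05,0,-1],[0,0,16,-0.02,0.1,0,-1],[0,0,24,-0.025,0.15,0,-1],[0,0,32,-0.03,0.2,0,-1],[0,0,40,-0.03,0.25,-0.01,-0.6],[0,0,48,-0.03,0.255,-0.02,-0.4],[0,0,53,-0.03,0.255,-0.04,-0.4],[0,0,53,-0.03,0.255,-0.05,-0.4]]

```text
time: 12.3
position: [0.4858, 0.1958, 0.1004]
tool_rot: [-0.675, 0.2, -0.204, 0.68]
ft_force: [0.2, -0.9, -0.7]
grip_width: 0.0648
```

```bash
python3 - <<'E'
from h import *
go(.4848,.2005,.05,57)
for n in("top","scene"):
    im=camera(n)[:,:,::-1]; cv2.imwrite(f"pics/{n}6.png",im)
a=cv2.resize(cv2.imread("pics/top6.png")[210:300,365:465],(600,540),interpolation=2);cv2.imwrite("pics/t6.png",a)
crop("pics/scene6.png",200,170,260,150,3,"pics/s6.png")
E
```

```text
rz 0.2 tilt [-0.26  0.38  0.  ] shift [-0.001   0.0047 -0.0504] jaw 56.8 t 12.3 q [ 0.17  0.58  1.8   0.    0.76 -0.83] w 0.0648
```

View pics/t6.png

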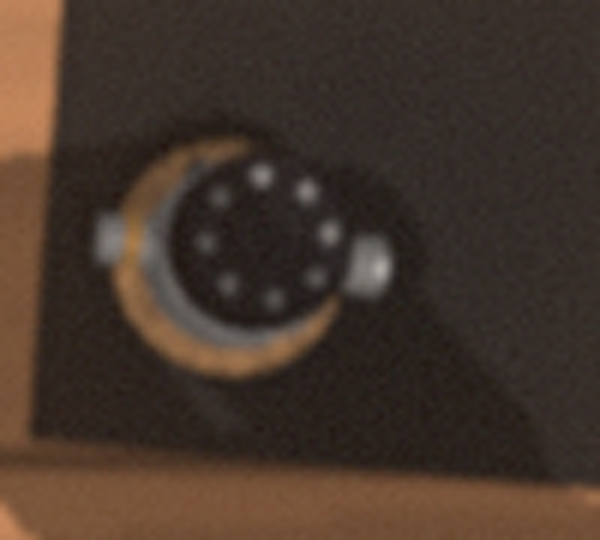

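View pics/s6.png

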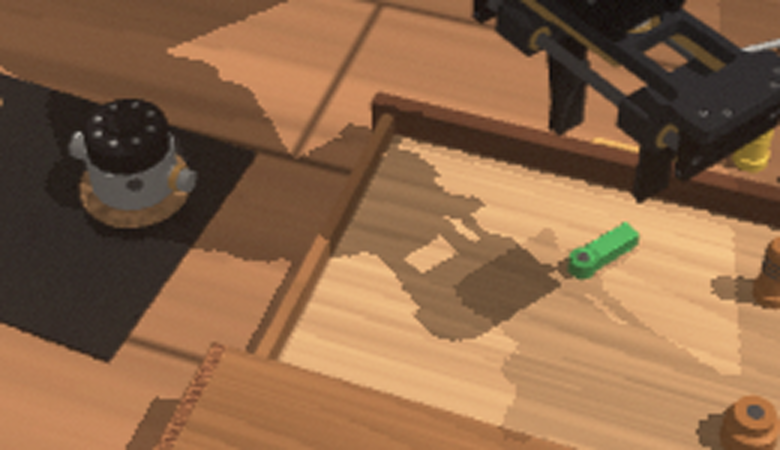

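```bash
python3 - <<'E'
from h import *
print(onz("top",(365+268.75/6-.5,210+237.75/6-.5),.064))
go(.4848,.2005,.016,57)
E
```

```text
[ 0.52126635 -0.1177303   0.064     ]
rz 0.4 tilt [-0.24  0.27  0.  ] shift [-0.0008  0.0056 -0.0842] jaw 56.6 t 12.4 q [ 0.17  0.58  1.8   0.    0.76 -0.82] w 0.0625
```

jog_arm:
  increments:
    - [[-0.2,0.3,0,-0.0005,0.0055,-0.03,-0.2],[-0.2,0.3,0,-0.0005,0.0055,-0.06,-0.2],[-0.2,0.3,0,-0.0005,0.0055,-0.078,-0.2],[-0.2,0.3,0,-0.0005,0.0055,-0.085,-0.2],[-0.2,0.3,0,-0.0005,0.0055,-0.085,-0.2],[-0.2,0.3,0,-0.0005,0.0055,-0.085,-0.2]]

```text
time: 13.0
position: [0.486, 0.2002, 0.0161]
tool_rot: [-0.677, 0.204, -0.204, 0.678]
ft_force: [-0.6, -0.1, 0.0]
grip_width: 0.0521
```

```bash
python3 - <<'E'
from h import *
go(.4855,.2005,.015,57)
E
```

```text
rz 0.5 tilt [-0.06  0.07  0.  ] shift [-0.0005  0.0003 -0.0011] jaw 56.5 t 13.0 q [ 0.18  0.73  1.83  0.    0.58 -0.81] w 0.0521
```

jog_arm:
  increments:
    - [[0,0,0,0,0,-0.001,0.4],[0,0,0,0,0,-0.001,1],[0,0,0,0,0,-0.001,1],[0,0,0,0,0,-0.001,1],[0,0,0,0,0,-0.001,1],[0,0,0,0,0,-0.001,1],[0,0,0,0,0,-0.001,1]]
  squeeze: 10

```text
time: 13.7
position: [0.486, 0.2003, 0.0152]
tool_rot: [-0.677, 0.203, -0.204, 0.678]
ft_force: [-0.3, 0.3, 0.8]
grip_width: 0.0137
```

```bash
python3 - <<'E'
from h import *
go(.5105,-.2862,.08,86)
E
```

```text
rz 29.5 tilt [-0.06  0.07  0.  ] shift [ 0.0245 -0.4865  0.0648] jaw 56.5 t 13.7 q [ 0.18  0.73  1.83  0.    0.58 -0.81] w 0.0137
```

jog_arm:
  increments:
    - [[0,0,0,0,0,0.02,1],[0,0,0,0,0,0.06,1],[0,0,0,0,-0.01,0.1,1],[0,0,4,0.002,-0.04,0.135,1],[0,0,8,0.005,-0.08,0.14,1],[0,0,12,0.008,-0.125,0.14,1],[0,0,16,0.01,-0.17,0.14,1],[0,0,20,0.012,-0.215,0.14,1]]

```text
time: 14.5
position: [0.4977, -0.0162, 0.1554]
tool_rot: [-0.702, 0.082, -0.082, 0.703]
ft_force: [0.7, 0.2, 0.4]
grip_width: 0.0135
```

jog_arm:
  increments:
    - [[0,0,4,0.003,-0.045,0,1],[0,0,8,0.006,-0.09,0,1],[0,0,10,0.008,-0.135,0,1],[0,0,10,0.01,-0.18,0,1],[0,0,10,0.012,-0.22,0,1],[0,0,10,0.012,-0.255,-0.01,1],[0,0,10,0.0122,-0.27,-0.03,1],[0,0,10,0.0122,-0.27,-0.05,1]]

```text
time: 15.3
position: [0.5103, -0.2898, 0.105]
tool_rot: [0.707, -0.02, 0.023, -0.707]
ft_force: [0.3, 0.5, -0.9]
grip_width: 0.0139
```

```bash
python3 - <<'E'
from h import *
go(.5105,-.2862,.08,86)
im=camera("scene")[:,:,::-1]; cv2.imwrite(f"pics/scene7.png",im)
crop("pics/scene7.png",110,130,200,150,4,"pics/s7.png")
E
```

```text
rz -0.5 tilt [0.05 0.17 0.  ] shift [ 0.0002  0.0036 -0.025 ] jaw 86.5 t 15.3 q [-0.71  0.63  1.63  0.    0.87 -2.22] w 0.0139
```

View pics/s7.png

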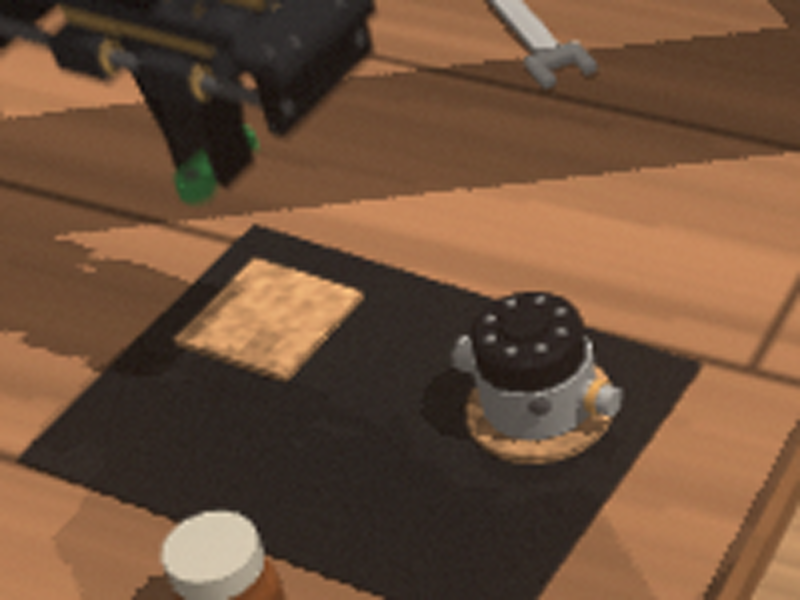

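jog_arm:
  increments:
    - [[0,0,0,0.0002,0.0035,-0.03,1],[0,0,0,0.0002,0.0035,-0.06,1],[0,0,0,0.0002,0.0035,-0.078,1],[0,0,0,0.0002,0.0035,-0.085,1],[0,0,0,0.0002,0.0035,-0.089,1],[0,0,0,0.0002,0.0035,-0.09,1]]

```text
time: 15.95
position: [0.5077, -0.2823, 0.0126]
tool_rot: [-0.705, 0.023, -0.02, 0.709]
ft_force: [-2.2, 1.1, 7.7]
grip_width: 0.014
```

```bash
python3 - <<'E'
from h import *
go(.5105,-.2862,.0132,86)
im=camera("scene")[:,:,::-1]; cv2.imwrite(f"pics/scene8.png",im)
crop("pics/scene8.png",120,160,130,100,6,"pics/s8.png")
E
```

```text
rz -0.6 tilt [-0.36 -0.26 -0.  ] shift [ 0.0028 -0.0039  0.0006] jaw 86.6 t 15.95 q [-0.7   0.78  1.68  0.    0.69 -2.21] w 0.014
```

View pics/s8.png

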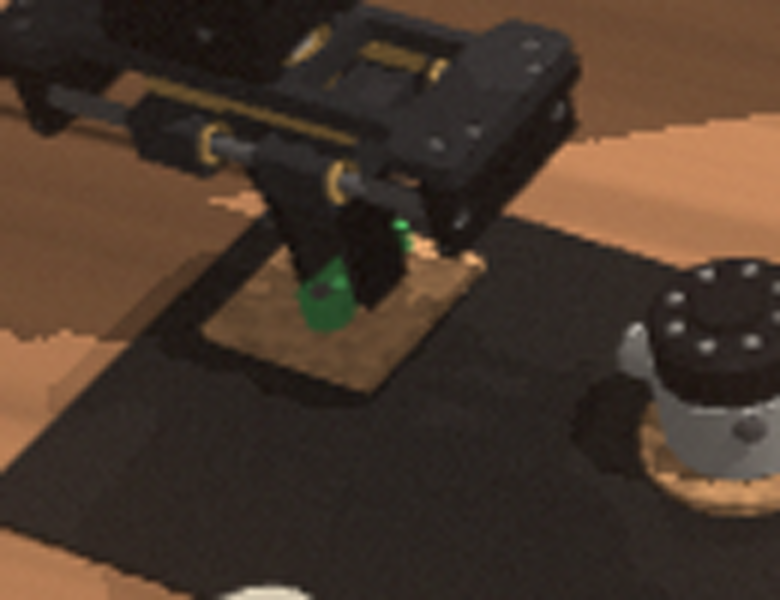

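jog_arm:
  increments:
    - [[-0.3,-0.3,0,0.001,-0.001,0.004,1],[-0.3,-0.3,0,0.0028,-0.0039,0.004,1],[-0.3,-0.3,0,0.0028,-0.0039,0.004,1]]

```text
time: 16.3
position: [0.512, -0.2876, 0.0177]
tool_rot: [0.707, -0.02, 0.023, -0.706]
ft_force: [-0.2, 0.2, -1.2]
grip_width: 0.014
```

```bash
python3 - <<'E'
from h import *
go(.5105,-.2862,.0132,86)
E
```

```text
rz -0.6 tilt [0.11 0.23 0.  ] shift [-0.0015  0.0014 -0.0045] jaw 86.6 t 16.3 q [-0.7   0.77  1.67  0.    0.7  -2.21] w 0.014
```

jog_arm:
  increments:
    - [[0,0.2,0,-0.0012,0.001,-0.002,1],[0,0.2,0,-0.0012,0.001,-0.0035,1],[0,0.2,0,-0.0012,0.001,-0.0045,1],[0,0.2,0,-0.0012,0.001,-0.0045,1]]

```text
time: 16.7
position: [0.5106, -0.2864, 0.0129]
tool_rot: [0.707, -0.021, 0.021, -0.706]
ft_force: [0.9, 1.0, 0.5]
grip_width: 0.0139
```

jog_arm:
  increments:
    - [[0,0,0,0,0,0,0.5],[0,0,0,0,0,0,0.2],[0,0,0,0,0,0,0],[0,0,0,0,0,0.02,-0.3],[0,0,0,0,0,0.06,-0.4],[0,0,0,0,0,0.1,-0.4],[0,0,0,0,0.02,0.14,-0.4],[0,0,0,0,0.06,0.16,-0.4]]

```text
time: 17.5
position: [0.5131, -0.2297, 0.1767]
tool_rot: [0.709, -0.02, 0.025, -0.704]
ft_force: [0.8, 0.1, 0.1]
grip_width: 0.0598
```

jog_arm:
  increments:
    - [[0,0,0,0.01,0.05,0,-0.4],[0,0,0,0.02,0.1,0,-0.4],[0,0,0,0.03,0.15,0,-0.4],[0,0,0,0.04,0.2,0,-0.4],[0,0,0,0.05,0.25,0,-0.4],[0,0,0,0.06,0.3,0,-0.4],[0,0,0,0.07,0.35,0,-0.4],[0,0,0,0.08,0.4,0,-0.4]]

```text
time: 18.3
position: [0.5916, 0.1656, 0.1768]
tool_rot: [0.709, -0.02, 0.025, -0.704]
ft_force: [0.7, -0.4, -0.1]
grip_width: 0.0611
```

```bash
python3 - <<'E'
from h import *
go(.5945,.3134,.1,90)
for n in("top","scene"):
    im=camera(n)[:,:,::-1]; cv2.imwrite(f"pics/{n}9.png",im)
a=cv2.resize(cv2.imread("pics/top9.png")[170:310,360:530],None,fx=4,fy=4,interpolation=2);cv2.imwrite("pics/t9.png",a)
im=cv2.imread("pics/top9.png")[...,::-1].astype(int)
g=((im[...,1]>im[...,0]+15)).astype(np.uint8)
g[:230]=0;g[295:]=0;g[:,:450]=0
c=max(cv2.findContours(g,0,1)[0],key=len)
P=np.array([onz("top",p[0],.019)[:2]*1000 for p in c],np.float32);print("lever",cv2.minAreaRect(P))
E
```

```text
rz 3.6 tilt [0.43 0.43 0.  ] shift [ 0.0029  0.1478 -0.0768] jaw 86.4 t 18.3 q [ 0.1   0.56  1.51 -0.01  1.06 -1.41] w 0.0611
lever ((508.6916198730469, -288.4022521972656), (48.769290924072266, 19.935428619384766), 1.042815923690796)
```

View pics/t9.png

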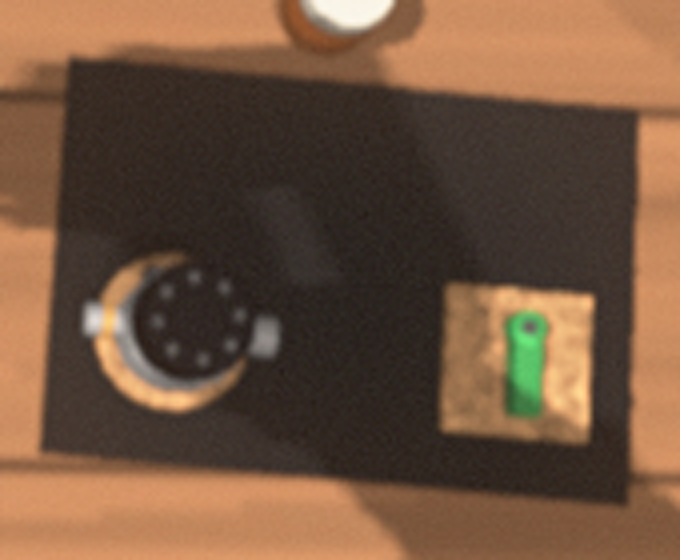

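```bash
python3 - <<'E'
from h import *
f=lambda u,v,z:onz("top",(360+(u+.5)/4-.5,170+(v+.5)/4-.5),z)[:2]*1000
print("eye",f(529,327,.022),"tailend",f(524,403,.022),f(524,418,.010),"far end eye",f(529,310,.022))
print("bar L/R edges at mid top",f(508,370,.022),f(545,370,.022))
print("square",[f(*p,.010) for p in((443,283),(597,293),(590,443),(440,432))])
E
python3 - <<'E'
import sys;sys.path.insert(0,'.')
from h import *
crop("pics/top9.png",465,235,50,50,12,"pics/t9b.png")
E
```

```text
eye [ 526.07443886 -288.5194536 ] tailend [ 489.10206941 -284.82347391] [ 482.79112262 -289.48927963] far end eye [ 534.39342911 -288.80194779]
bar L/R edges at mid top [ 504.90033604 -277.52694261] [ 505.30823645 -295.64731529]
square [array([ 548.45222274, -251.29242744]), array([ 545.32166204, -328.07876317]), array([ 471.29408304, -321.7025794 ]), array([ 475.07747546, -247.82473266])]
```

View pics/t9b.png

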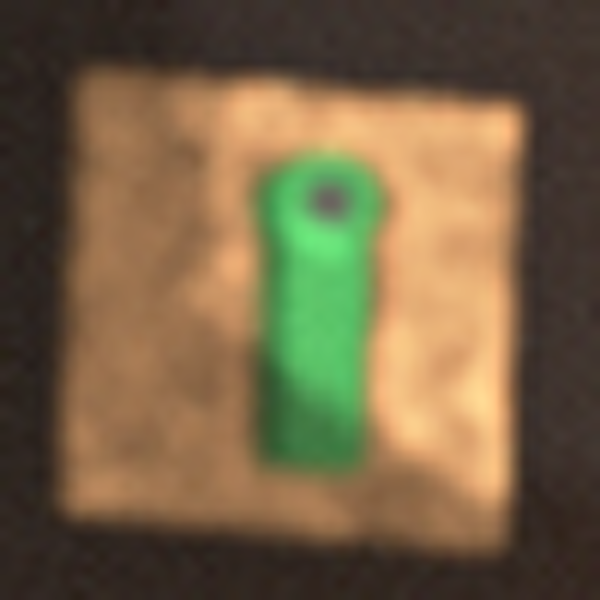

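```bash
python3 - <<'E'
from h import *
f=lambda u,v,z:onz("top",(465+(u+.5)/12-.5,235+(v+.5)/12-.5),z)[:2]*1000
C=np.array([f(*p,.010) for p in((78,70),(527,103),(507,553),(62,518))]);print("sq",C.round(1).tolist(),C.mean(0))
e=f(328,200,.022);t=f(318,460,.022);m=f(322,330,.022);print("eye",e,"tail",t,"mid",m, "eye right",f(386,200,.022),"bar",f(274,330,.022),f(370,330,.022))
print("centre from eye",e-17*np.array([np.cos(np.radians(-4)),np.sin(np.radians(-4))]))
E
```

```text
sq [[548.5, -252.6], [544.8, -327.2], [470.8, -321.0], [474.9, -248.0]] [ 509.74975708 -287.21354019]
eye [ 526.40025243 -288.5305175 ] tail [ 484.29527285 -285.47496493] mid [ 505.27151884 -286.83421986] eye right [ 526.62223    -298.03628016] bar [ 505.09512597 -279.00045483] [ 505.44802118 -294.67284688]
centre from eye [ 509.44166358 -287.34465745]
```

jog_arm:
  increments:
    - [[0.4,0.4,3,0.001,0.045,-0.01,-0.1],[0.4,0.4,3,0.002,0.09,-0.03,-0.1],[0.4,0.4,3,0.002,0.135,-0.06,-0.1],[0.4,0.4,3,0.0025,0.148,-0.09,-0.1],[0.4,0.4,3,0.0025,0.148,-0.115,-0.1],[0.4,0.4,3,0.0025,0.148,-0.12,-0.1],[0.4,0.4,3,0.0025,0.148,-0.12,-0.1]]

```text
time: 19.1
position: [0.5941, 0.3166, 0.056]
tool_rot: [-0.707, 0.002, -0.002, 0.708]
ft_force: [0.1, 0.5, 0.1]
grip_width: 0.0479
```

```bash
python3 - <<'E'
from h import *
go(.594,.3132,.016,90)
im=camera("scene")[:,:,::-1]; cv2.imwrite(f"pics/scene10.png",im)
crop("pics/scene10.png",380,220,140,110,5,"pics/s10.png")
E
```

```text
rz 0.3 tilt [-0.08  0.02  0.  ] shift [-0.0001 -0.0034 -0.04  ] jaw 89.7 t 19.1 q [ 0.32  0.79  1.42  0.    0.93 -1.24] w 0.0479
```

View pics/s10.png

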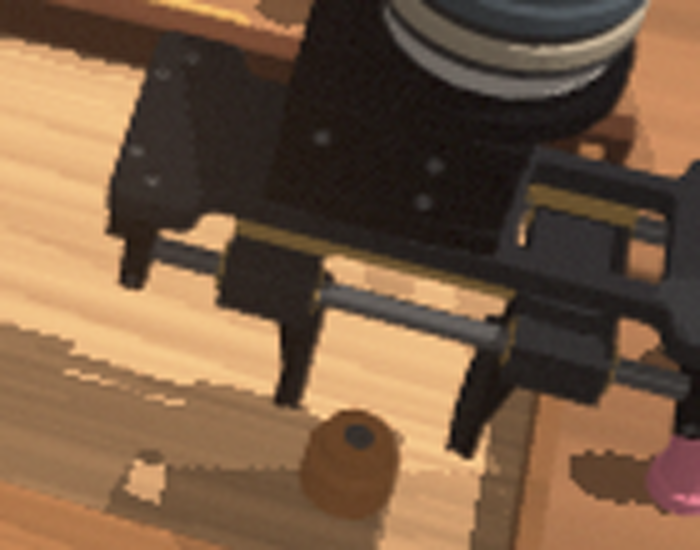

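jog_arm:
  increments:
    - [[0,0,0,0,-0.0032,-0.005,-0.1],[0,0,0,0,-0.0032,-0.02,-0.1],[0,0,0,0,-0.0032,-0.034,-0.1],[0,0,0,0,-0.0032,-0.04,-0.1],[0,0,0,0,-0.0032,-0.04,-0.1]]

```text
time: 19.65
position: [0.594, 0.3131, 0.0155]
tool_rot: [-0.707, 0.002, -0.002, 0.708]
ft_force: [-0.1, 0.6, -0.3]
grip_width: 0.0479
```

jog_arm:
  increments:
    - [[0,0,0,0,0,0,0.1],[0,0,0,0,0,0,1],[0,0,0,0,0,0,1],[0,0,0,0,0,0,1],[0,0,0,0,0,0,1]]
  squeeze: 15

```text
time: 20.15
position: [0.5942, 0.3133, 0.0159]
tool_rot: [-0.707, 0.002, -0.002, 0.708]
ft_force: [0.3, 0.6, 0.2]
grip_width: 0.0312
```

```bash
python3 - <<'E'
from h import *
go(.5154,-.2018,.1,-4)
E
```

```text
rz 86.3 tilt [-0.09  0.02  0.  ] shift [-0.0788 -0.5151  0.0841] jaw 89.7 t 20.15 q [ 0.32  0.85  1.44  0.    0.86 -1.25] w 0.0312
```

jog_arm:
  increments:
    - [[0,0,0,0,0,0.02,1],[0,0,0,0,0,0.06,1],[0,0,-5,0,-0.01,0.1,1],[0,0,-12,-0.005,-0.04,0.135,1],[0,0,-20,-0.01,-0.08,0.14,1],[0,0,-28,-0.02,-0.125,0.14,1],[0,0,-36,-0.03,-0.17,0.14,1],[0,0,-44,-0.035,-0.215,0.14,1]]

```text
time: 20.95
position: [0.5578, 0.097, 0.1562]
tool_rot: [-0.654, 0.268, -0.268, 0.655]
ft_force: [1.1, -0.6, -0.5]
grip_width: 0.0312
```

jog_arm:
  increments:
    - [[0,0,-8,-0.006,-0.045,0,1],[0,0,-16,-0.012,-0.09,0,1],[0,0,-24,-0.02,-0.135,0,1],[0,0,-32,-0.025,-0.18,0,1],[0,0,-40,-0.03,-0.22,0,1],[0,0,-47,-0.035,-0.26,0,1],[0,0,-49.7,-0.04,-0.29,0,1],[0,0,-49.7,-0.043,-0.3,0,1]]

```text
time: 21.75
position: [0.5148, -0.2065, 0.1565]
tool_rot: [0.48, -0.518, 0.52, -0.48]
ft_force: [0.3, 0.0, -0.8]
grip_width: 0.0317
```

```bash
python3 - <<'E'
from h import *
go(.5154,-.2018,.05,-4)
E
```

```text
rz 0.5 tilt [0.11 0.15 0.  ] shift [ 0.0006  0.0047 -0.1065] jaw -4.5 t 21.75 q [-0.58  0.52  1.68 -0.    0.94 -0.5 ] w 0.0317
```

jog_arm:
  increments:
    - [[0,0,0,0.0012,0.0055,-0.03,1],[0,0,0,0.0012,0.0055,-0.065,1],[0,0,0,0.0012,0.0055,-0.1,1],[0,0,0,0.0012,0.0055,-0.125,1],[0,0,0,0.0012,0.0055,-0.135,1],[0,0,0,0.0012,0.0055,-0.135,1],[0,0,0,0.0012,0.0055,-0.135,1]]

```text
time: 22.45
position: [0.5168, -0.201, 0.0224]
tool_rot: [0.48, -0.517, 0.521, -0.481]
ft_force: [-0.0, 0.0, -1.6]
grip_width: 0.0313
```

```bash
python3 - <<'E'
from h import *
go(.5162,-.2010,.008,-4)
im=camera("scene")[:,:,::-1]; cv2.imwrite(f"pics/scene11.png",im)
crop("pics/scene11.png",110,150,190,130,4,"pics/s11.png")
E
```

```text
rz 0.5 tilt [0.15 0.22 0.  ] shift [-0.0006 -0.     -0.0144] jaw -4.5 t 22.45 q [-0.57  0.74  1.75 -0.    0.64 -0.49] w 0.0313
```

View pics/s11.png

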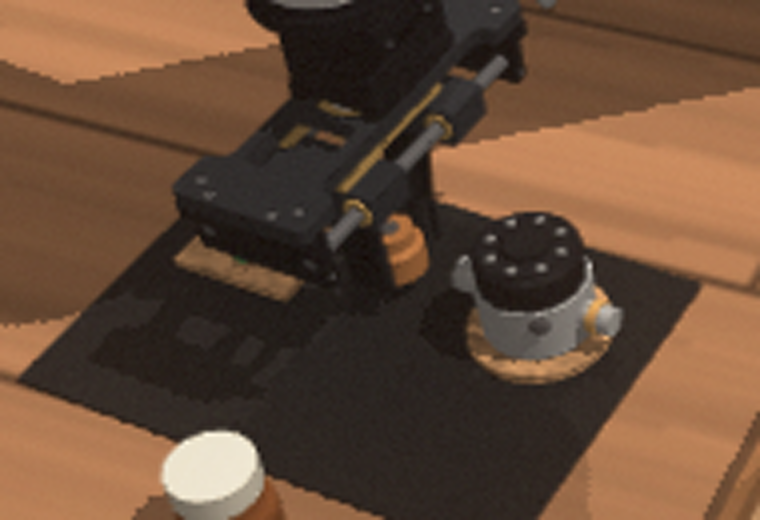

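The short fitting is held upright at about (405,250), clear of the stub and both pads. I'll lower it and release.

jog_arm:
  increments:
    - [[0,0,0,-0.0006,0,-0.005,1],[0,0,0,-0.0006,0,-0.009,1],[0,0,0,-0.0006,0,-0.012,1],[0,0,0,-0.0006,0,-0.0135,1],[0,0,0,-0.0006,0,-0.014,1],[0,0,0,-0.0006,0,-0.014,1]]

```text
time: 23.1
position: [0.5164, -0.2013, 0.0087]
tool_rot: [0.48, -0.517, 0.521, -0.481]
ft_force: [0.1, 0.3, -1.1]
grip_width: 0.0313
```

jog_arm:
  increments:
    - [[0,0,0,0,0,-0.001,1],[0,0,0,0,0,-0.0015,1]]

```text
time: 23.3
position: [0.5165, -0.2014, 0.0077]
tool_rot: [0.48, -0.517, 0.521, -0.481]
ft_force: [-0.7, 1.4, 8.0]
grip_width: 0.0313
```

jog_arm:
  increments:
    - [[0,0,0,0,0,0.0005,0.2],[0,0,0,0,0,0.0005,0],[0,0,0,0,0,0.0005,-0.1],[0,0,0,0,0,0.0005,-0.1],[0,0,0,0,0,0.03,-0.1],[0,0,0,0,0,0.07,-0.1],[0,0,0,0,0,0.11,-0.1],[0,0,0,0,0.03,0.15,-0.1]]

```text
time: 24.1
position: [0.5177, -0.1742, 0.1594]
tool_rot: [0.479, -0.517, 0.523, -0.48]
ft_force: [1.5, 0.9, 0.1]
grip_width: 0.0478
```

jog_arm:
  increments:
    - [[0,0,8,-0.005,0.05,0.01,-0.1],[0,0,16,-0.01,0.1,0.01,-0.1],[0,0,24,-0.02,0.15,0.01,-0.1],[0,0,32,-0.02,0.2,0.01,-0.1],[0,0,40,-0.03,0.25,0.01,-0.1],[0,0,48,-0.03,0.3,0.01,-0.1],[0,0,56,-0.03,0.35,0.01,-0.1],[0,0,64,-0.03,0.4,0.01,-0.1]]

```text
time: 24.9
position: [0.4872, 0.2256, 0.1694]
tool_rot: [-0.68, 0.183, -0.188, 0.685]
ft_force: [0.7, -0.0, -0.4]
grip_width: 0.0478
```

```bash
python3 - <<'E'
from h import *
go(.481,.3084,.1,86)
for n in("top","scene"):
    im=camera(n)[:,:,::-1]; cv2.imwrite(f"pics/{n}12.png",im)
crop("pics/top12.png",370,210,150,90,5,"pics/t12.png")
E
```

```text
rz 26.3 tilt [-0.23  0.49  0.  ] shift [-0.0062  0.0828 -0.0694] jaw 59.7 t 24.9 q [ 0.22  0.48  1.72  0.    0.94 -0.82] w 0.0478
```

View pics/t12.png

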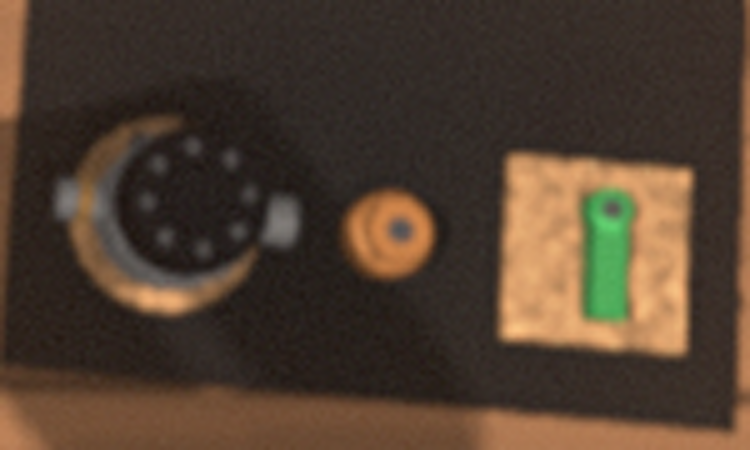

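View pics/scene12.png

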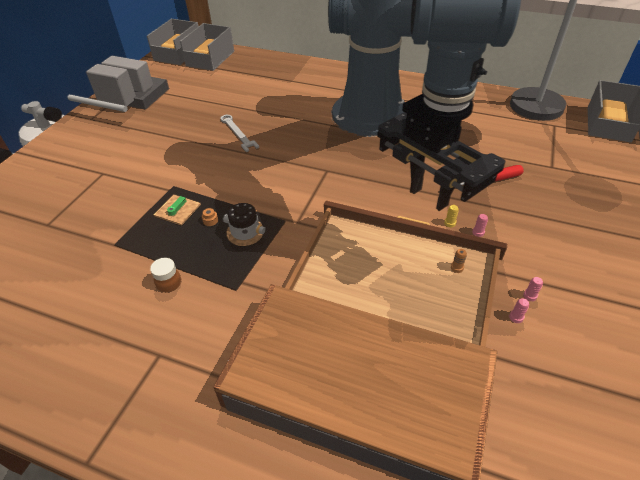

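```bash
python3 - <<'E'
from h import *
print("short",onz("top",(370+401.5/5-.5,210+230/5-.5),.030)[:2], "target .5154 -.2018")
print("yellow/pink",onz("top",(193,339),.04),onz("top",(162,334),.04))
E
```

```text
short [ 0.51519283 -0.20336799] target .5154 -.2018
yellow/pink [0.3514156  0.27172022 0.04      ] [0.35932619 0.32770467 0.04      ]
```

jog_arm:
  increments:
    - [[0,0.3,8,-0.003,0.04,0,-0.1],[0,0.4,16,-0.006,0.075,-0.01,-0.1],[-0.2,0.5,24,-0.006,0.083,-0.035,-0.1],[-0.2,0.5,26,-0.006,0.083,-0.065,-0.1],[-0.2,0.5,26,-0.006,0.083,-0.08,-0.1],[-0.2,0.5,26,-0.006,0.083,-0.08,-0.1],[-0.2,0.5,26,-0.006,0.083,-0.08,-0.1]]

```text
time: 25.7
position: [0.4813, 0.3116, 0.0895]
tool_rot: [-0.705, 0.027, -0.025, 0.708]
ft_force: [-0.8, 0.4, 0.3]
grip_width: 0.0481
```

```bash
python3 - <<'E'
from h import *
go(.481,.3084,.026,86)
im=camera("scene")[:,:,::-1]; cv2.imwrite(f"pics/scene13.png",im)
crop("pics/scene13.png",400,190,130,110,5,"pics/s13.png")
E
```

```text
rz 0.2 tilt [-0.26 -0.11 -0.  ] shift [-0.0003 -0.0032 -0.0635] jaw 85.8 t 25.7 q [ 0.38  0.64  1.68  0.01  0.82 -1.12] w 0.0481
```

View pics/s13.png

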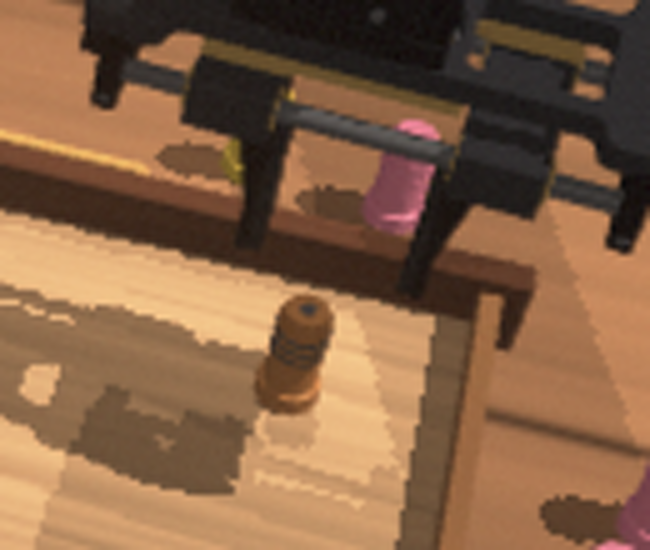

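The gripper is above the bronze fitting at (295,355). The pink and yellow ones are behind the drawer front, out of the way.

jog_arm:
  increments:
    - [[-0.2,0,0,0,-0.003,-0.01,-0.1],[-0.2,0,0,0,-0.0035,-0.025,-0.1],[-0.2,0,0,0,-0.0035,-0.042,-0.1],[-0.2,0,0,0,-0.0035,-0.056,-0.1],[-0.2,0,0,0,-0.0035,-0.063,-0.1],[-0.2,0,0,0,-0.0035,-0.063,-0.1]]

```text
time: 26.35
position: [0.4814, 0.308, 0.0263]
tool_rot: [-0.706, 0.027, -0.026, 0.707]
ft_force: [-1.0, 0.2, -0.6]
grip_width: 0.0478
```

jog_arm:
  increments:
    - [[0,0,0,0,0,0,0.2],[0,0,0,0,0,0,0.4],[0,0,0,0,0,0,1],[0,0,0,0,0,0,1],[0,0,0,0,0,0,1],[0,0,0,0,0,0,1]]
  squeeze: 15

```text
time: 26.95
position: [0.4817, 0.3082, 0.0267]
tool_rot: [-0.706, 0.027, -0.026, 0.707]
ft_force: [0.5, 0.3, 1.6]
grip_width: 0.0198
```

```bash
python3 - <<'E'
from h import *
go(.5784,-.2906,.1,86)
E
```

```text
rz 0.3 tilt [-0.08 -0.07 -0.  ] shift [ 0.0967 -0.5988  0.0733] jaw 85.7 t 26.95 q [ 0.37  0.75  1.7   0.    0.69 -1.13] w 0.0198
```

jog_arm:
  increments:
    - [[0,0,0,0,0,0.02,1],[0,0,0,0,0,0.06,1],[0,0,0,0,-0.01,0.1,1],[0,0,0,0.005,-0.04,0.125,1],[0,0,0,0.012,-0.08,0.13,1],[0,0,0,0.02,-0.125,0.13,1],[0,0,0,0.027,-0.17,0.13,1],[0,0,0,0.035,-0.215,0.13,1]]

```text
time: 27.75
position: [0.5164, 0.0916, 0.1568]
tool_rot: [-0.706, 0.027, -0.026, 0.707]
ft_force: [0.4, 0.2, -0.1]
grip_width: 0.0196
```

jog_arm:
  increments:
    - [[0,0,0,0.007,-0.045,0,1],[0,0,0,0.015,-0.09,0,1],[0,0,0,0.022,-0.135,0,1],[0,0,0,0.03,-0.18,0,1],[0,0,0,0.037,-0.225,0,1],[0,0,0,0.045,-0.27,0,1],[0,0,0,0.052,-0.315,0,1],[0,0,0,0.059,-0.355,0,1]]

```text
time: 28.55
position: [0.5751, -0.2657, 0.1566]
tool_rot: [-0.706, 0.027, -0.026, 0.707]
ft_force: [0.6, 0.9, -0.9]
grip_width: 0.0192
```

```bash
python3 - <<'E'
from h import *
go(.579,-.2906,.06,86)
E
```

```text
rz 0.3 tilt [-0.08 -0.09 -0.  ] shift [ 0.0039 -0.0249 -0.0966] jaw 85.7 t 28.55 q [-0.61  0.62  1.47  0.    1.06 -2.11] w 0.0192
```

jog_arm:
  increments:
    - [[0,0,0,0.002,-0.015,-0.01,1],[0,0,0,0.004,-0.025,-0.03,1],[0,0,0,0.004,-0.025,-0.06,1],[0,0,0,0.004,-0.025,-0.09,1],[0,0,0,0.004,-0.025,-0.11,1],[0,0,0,0.004,-0.025,-0.12,1],[0,0,0,0.004,-0.025,-0.12,1]]

```text
time: 29.25
position: [0.5777, -0.2889, 0.0345]
tool_rot: [-0.705, 0.028, -0.024, 0.708]
ft_force: [0.5, 0.0, -0.9]
grip_width: 0.0194
```

```bash
python3 - <<'E'
from h import *
go(.579,-.2906,.0187,86)
im=camera("scene")[:,:,::-1]; cv2.imwrite(f"pics/scene14.png",im)
crop("pics/scene14.png",110,150,190,130,4,"pics/s14.png")
E
```

```text
rz 0.2 tilt [-0.25 -0.31 -0.  ] shift [ 0.0013 -0.0017 -0.0158] jaw 85.8 t 29.25 q [-0.64  0.8   1.5   0.    0.85 -2.13] w 0.0194
```

View pics/s14.png

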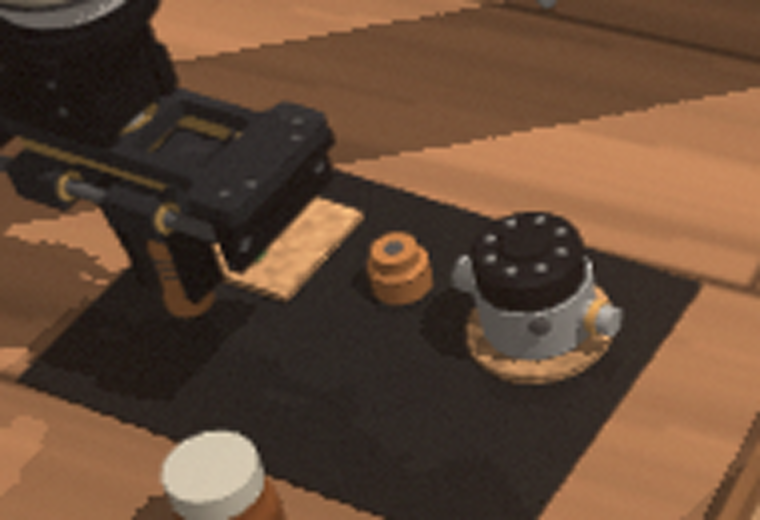

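jog_arm:
  increments:
    - [[-0.2,-0.3,0,0.0013,-0.0017,-0.004,1],[-0.2,-0.3,0,0.0013,-0.0017,-0.008,1],[-0.2,-0.3,0,0.0013,-0.0017,-0.012,1],[-0.2,-0.3,0,0.0013,-0.0017,-0.0145,1],[-0.2,-0.3,0,0.0013,-0.0017,-0.015,1],[-0.2,-0.3,0,0.0013,-0.0017,-0.015,1]]

```text
time: 29.9
position: [0.58, -0.2915, 0.0209]
tool_rot: [0.707, -0.025, 0.027, -0.706]
ft_force: [0.1, 0.7, -1.2]
grip_width: 0.0193
```

```bash
python3 - <<'E'
from h import *
go(.579,-.2906,.0187,86)
E
```

```text
rz 0.2 tilt [0.05 0.13 0.  ] shift [-0.001   0.0009 -0.0022] jaw 85.8 t 29.9 q [-0.64  0.82  1.5   0.    0.82 -2.14] w 0.0193
```

jog_arm:
  increments:
    - [[0,0.1,0,-0.0008,0.0008,-0.001,1],[0,0.1,0,-0.0008,0.0008,-0.002,1],[0,0.1,0,-0.0008,0.0008,-0.0022,1]]

```text
time: 30.2
position: [0.5792, -0.2906, 0.0187]
tool_rot: [0.707, -0.026, 0.026, -0.706]
ft_force: [-0.3, -0.7, 0.9]
grip_width: 0.0195
```

jog_arm:
  increments:
    - [[0,0,0,0,0,0,1],[0,0,0,0,0,-0.0003,0.5],[0,0,0,0,0,0,0.3],[0,0,0,0,0,0,0.1],[0,0,0,0,0,0,0],[0,0,0,0,0,0.03,0],[0,0,0,0,0,0.07,0],[0,0,0,0,0,0.11,0]]

```text
time: 31.0
position: [0.5786, -0.2903, 0.1292]
tool_rot: [-0.706, 0.027, -0.026, 0.707]
ft_force: [1.3, -0.6, 1.1]
grip_width: 0.043
```

jog_arm:
  increments:
    - [[0,0,0,0,0.03,0.03,0],[0,0,0,-0.01,0.07,0.04,0],[0,0,0,-0.02,0.12,0.04,0],[0,0,0,-0.03,0.17,0.04,0],[0,0,0,-0.04,0.22,0.04,0],[0,0,0,-0.05,0.27,0.04,0],[0,0,0,-0.06,0.32,0.04,0],[0,0,0,-0.07,0.37,0.04,0]]

```text
time: 31.8
position: [0.5092, 0.0757, 0.1695]
tool_rot: [-0.706, 0.027, -0.026, 0.707]
ft_force: [1.1, -0.0, -0.0]
grip_width: 0.0437
```

```bash
python3 - <<'E'
from h import *
print(get_obs()["position"])
for n in("top","scene"):
    im=camera(n)[:,:,::-1]; cv2.imwrite(f"pics/{n}15.png",im)
crop("pics/top15.png",370,180,150,115,5,"pics/t15.png")
crop("pics/scene15.png",110,170,190,130,4,"pics/s15.png")
E
```

```text
[0.50924026 0.07567332 0.1694871 ]
```

View pics/t15.png

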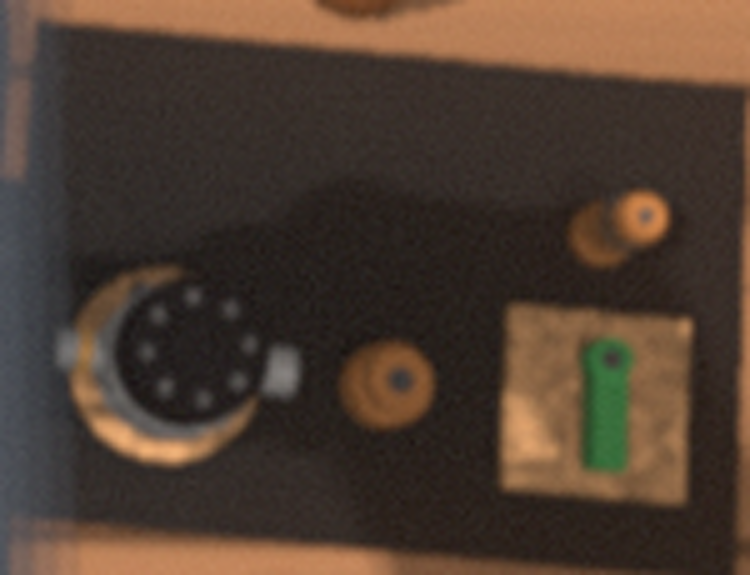

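View pics/s15.png

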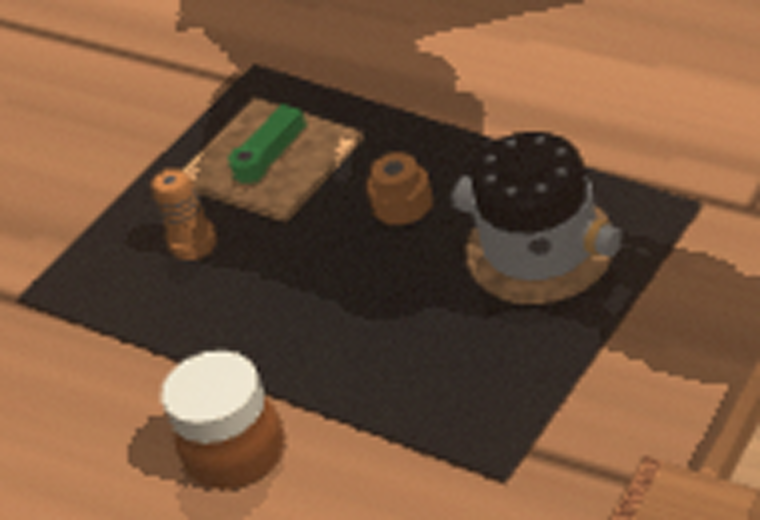

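```bash
python3 - <<'E'
from h import *
T=lambda u,v:(370+(u+.5)/5-.5,180+(v+.5)/5-.5)
S=lambda u,v:(110+(u+.5)/4-.5,170+(v+.5)/4-.5)
C=np.array([onz("top",T(*p),.010)[:2] for p in((507,303),(693,318),(686,505),(499,488))])
sq=C.mean(0);rd=np.array([.5213,-.1167])
ey=(rd-sq)/np.linalg.norm(rd-sq);ex=np.array([ey[1],-ey[0]])
print("sq",sq,"sep",np.linalg.norm(rd-sq))
l=onz("top",T(645,216),.050)[:2];s=onz("top",T(401,379),.030)[:2]
print("long",l,"rel sq (x,y)",ex@(l-sq),ey@(l-sq),tri(S(168,181),T(645,216)))
print("short",s,"rel mid",ex@(s-(sq+rd)/2),ey@(s-(sq+rd)/2),tri(S(395,167),T(401,379)))
print([T(0,0)],"flange pred top px crop", (proj("top",(*l,.008))-[370,180])*5,"scene foot",(proj("scene",(*l,.004))-[110,170])*4,"scene top",(proj("scene",(*l,.050))-[110,170])*4)
c=onz("top",T(*np.mean([(193,297),(231,309),(250,345),(238,381),(204,400),(165,388),(147,352),(158,315)],0)),.064);print("cover",c)
E
```

```text
sq [ 0.51005225 -0.28692368] sep 0.17059487582914362
long [ 0.57735105 -0.29170545] rel sq (x,y) 0.06746763789156197 -0.00033418499905043153 (array([ 0.57793447, -0.29299506,  0.04608707]), np.float64(0.0007867973344354698))
short [ 0.51538531 -0.20337196] rel mid -0.00018731786625345717 -0.0015759025683423006 (array([ 0.51515013, -0.20281663,  0.02807016]), np.float64(0.0023796375441062735))
[(369.6, 179.6)] flange pred top px crop [598.72460465 233.03673306] scene foot [190.68216987 237.47411443] scene top [166.3963117  173.51191902]
cover [ 0.52098718 -0.11765114  0.064     ]
```

jog_arm:
  increments:
    - [[0,0,0,0,0,0.02,0],[0,0,0,0,0,0.02,0],[0,0,0,0,0,0.02,0],[0,0,0,0,0,0.02,0]]

```text
time: 32.3
position: [0.5068, 0.0785, 0.1887]
tool_rot: [-0.706, 0.026, -0.023, 0.707]
ft_force: [0.2, -0.9, -0.4]
grip_width: 0.0431
```

```bash
python3 - <<'E'
from h import *
a=camera("top").astype(int)[180:295,390:520];b=cv2.imread("pics/top15.png")[...,::-1].astype(int)[180:295,390:520]
print(abs(a-b).mean(),get_obs()["time"]); print(hand_in())
E
```

```text
2.9254626532887404 32.35
the job is handed in; nothing more can be done
None
```

All five parts are laid out on the mat as asked, in the order asked, and the job is handed in at about 32 s. The pictures show every part upright. The grease jar and the pink and yellow look-alikes were not touched.

| Part | Last check in the top view |
|---|---|
| Chrome body | about 1 mm from the round pad's centre |
| Black cover | under 0.5 mm off the body's axis |
| Green lever | under 0.5 mm from the square pad's centre, lying flat |
| Short fitting | about 1.6 mm off midway, towards the square pad; left as is |
| Long fitting | 67.5 mm behind the pad's centre (about 19.5 mm clear of its edge) and 0.3 mm off its line |

- **Disagreement between views:** combining the two cameras gave heights 2–4 mm lower than nominal. For the long fitting it also put the position 1–2 mm away from the top view. Both are about what the stated calibration allows.
- **Mended on the way:** the lever first touched down about 4 mm off, so I lifted it and set it down again before letting go.

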